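# Slide the racked balls up to the spot

### The job

Rack up for a break: with the fingers against the outside of the wooden triangle, gently push it along the cloth, balls and all, until the lead ball (the one in the corner pointing away from the robot) sits on the round spot and the triangle points straight along the long line. Push only the wood: do not touch the balls, do not lift or tip the triangle, and leave the cue ball, the chalk and the brush where they are. Take the hand away at the end.

Things in the scene. Friction and masses are not known exactly. Their poses are not given: they have to be found in the camera images.
- rack: Loose bottomless wooden triangle round six balls, 44 mm high, 0.35 kg. Origin on the cloth under its centre; own +x points to the lead corner (starts within 0.3 rad of world +x). Three straight bars 10 mm thick, 180 mm long: outer faces 72.5 mm from the origin, facing own 180 deg (back bar, robot side), +60 and -60 deg from +x. Blunt corners 115 mm from origin. A few N slide it; it stays put
- lead_ball_center (a point): Centre of the lead ball (57 mm ball, 0.16 kg), in the rack's far corner, 66 mm from the rack's origin along the rack's +x; 28.6 mm above the cloth
- spot (a point): Pale 24 mm round spot marked flat on the cloth, origin at its centre. Two thin pale lines cross at it: the long line (400 mm: 180 mm on the robot side, 220 mm beyond) along its own x, which points away from the robot within 0.15 rad of world +x, and the cross line (360 mm) along its own y
- cue_ball: White ball of 57 mm lying loose on the cloth to one side; its origin, a point on its surface, touches the cloth at the start. Leave it
- chalk: Small cube of cue chalk, 22 x 22 x 22 mm, origin under its centre. Leave it
- brush: Wooden table brush, 210 x 45 x 47 mm, bristles down, long axis its own x, origin under its centre. Leave it
- ball1_center (a point): Centre of the ball behind the lead ball, left (57 mm ball)
- ball2_center (a point): Centre of the ball behind the lead ball, right (57 mm ball)
- ball3_center (a point): Centre of the left ball of the back row (57 mm ball)
- ball4_center (a point): Centre of the middle ball of the back row (57 mm ball)
- ball5_center (a point): Centre of the right ball of the back row (57 mm ball)
Not all that is in view belongs to the job. Of the things that look like the part that bears ball3_center, the smaller one is meant. There is more than one size of the part that bears ball1_center; the job needs the larger.

How it is judged:
At the end, for the whole second after the job is handed in: The centre of the lead ball is within 10 mm of the centre of the spot (seen from above), the rack's axis lies within 0.09 rad (5 deg) of the long line with the rack on the robot's side of the spot, the rack lies flat and at rest on the cloth with all six balls inside it (horizontal distance between lead_ball_center and spot below 0.01 m and angle between the x axis of rack and the x axis of spot, either way round below 0.09 rad and x of rack in the frame of spot below -0.04 m and height (world z) of rack below 0.004 m and angle between rack's own z axis and vertical below 0.05 rad and linear speed of rack below 0.01 m/s and horizontal distance between each of lead_ball_center, ball1_center, ball2_center, ball3_center, ball4_center, ball5_center and rack below 0.08 m); the robot touches nothing.
It fails at once if the rack is lifted or tipped (height (world z) of rack above 0.012 m or angle between rack's own z axis and vertical above 0.12 rad).
It fails at once if the rack is shoved roughly (faster than 0.4 m/s, or with more than 40 N) (linear speed of rack above 0.4 m/s or contact force between the fingers and rack above 40 N).
It fails at once if the robot touches a ball in the rack (contact force between any of the arm, the fingers and lead_ball above 0.5 N or contact force between any of the arm, the fingers and ball1 above 0.5 N or contact force between any of the arm, the fingers and ball2 above 0.5 N or contact force between any of the arm, the fingers and ball3 above 0.5 N or contact force between any of the arm, the fingers and ball4 above 0.5 N or contact force between any of the arm, the fingers and ball5 above 0.5 N).
It fails at once if a ball leaves the rack (horizontal distance between any of lead_ball_center, ball1_center, ball2_center, ball3_center, ball4_center, ball5_center and rack above 0.085 m).
It fails at once if the cue ball, the chalk or the brush is moved more than 20 mm (distance of any of cue_ball, chalk, brush from where it was at the start of the episode above 0.02 m).
It also fails if it takes over 64 s, if anything falls off the work surface, if the arm or the gripper's body presses on something with over 40 N, if the wrist force passes 120 N, or if a joint passes its speed limit or range.

### The arm

A 6-joint arm with a two-finger parallel gripper is mounted at the origin on the work surface. World frame = base frame: x ahead of the robot, y to its left, z up, the work surface at z = 0. Lengths are in m, angles in rad, forces in N, time in s.
With the tool pointing down it reaches from about 0.4 to 0.825 m from the base axis. Payload 7 kg.
Tool frame: the origin (TCP) lies on the centre line of the jaws, within the pads' length; the fingertips stand 17 mm ahead of it and the grasp point (between the pads) lies 2 mm behind it; z points along the fingers, y is the line along which they close (so a half turn about z gives the same grasp; the last joint's range is limited). The gripper opens to 85 mm and grips with 20 to 120 N. Pads are 22 mm wide; open, the fingers measure 114 mm over their backs; the gripper's body (76 mm by 85 mm) begins 54 mm behind the grasp point. The pads swing forward as they close: fully open they stand 13 mm farther back than shut.
Start: joints at [1.638, 0.359, 0.012, 0, -1.224, -0.288], TCP at [0.148, 0.659, 0.221] pointing down, gripper open.
Joint ranges: [-3.07, 3.07], [-1.43, 2.12], [-1.02, 1.25], [-3.03, 1.67], [-3.05, -0], [-3.03, 3.03]. Speed limits (rad/s): [2.39, 2.39, 3.01, 3.14, 3.14, 3.14].

### API

Orientations are given as [roll, pitch, yaw] about the fixed x, y, z axes, in that order (R = Rz(yaw) Ry(pitch) Rx(roll)).
In Python, from workcell import robot, jaws, planner, status, cams, workorder, nets gives the robot as it stands. Calls block until the motion is done:
- robot.movep(position, orientation): joint-space move of the TCP to a pose.
- robot.movel(position, orientation=None, vel=0.15, stop_force=None): straight line of the TCP; orientation=None keeps the orientation; vel is the mean speed in m/s. With stop_force (N) it stops when the force on the tool has changed by that much, and returns True; else False.
- robot.move_j(angles): joint-space move.
- jaws.gripper_to(opening, strength=None): finger opening in m; strength is the grip in N (None keeps the last); returns when the fingers have stopped.
- robot.wait(seconds).
- planner.solve_ik(position, orientation): joint angles nearest the present ones, or None.
- status.state(): the state.
- cams.snapshot(name): name is "scene" or "top" or "wrist"; returns the picture (420x560x3 uint8, red, green, blue); there is no depth.
- cams.camera_params(name): a dict with "camera_matrix" (3x3 intrinsics, pixels), "eye" and "attitude" of the camera in the world; the wrist camera has in their place "mount" (4x4, takes a point from camera to tool coordinates, whose origin is the TCP and whose axes are the flange's). Camera axes: x right, y down, z forward; pixel columns grow to the right and rows downward; lengths in m; the calibration is good to about 2 mm. A picture is of the moment at which its call begins: read the wrist's pose just before it. camera_params takes no time and is no camera call.
A pose or a line that the arm cannot do raises robot.MotionError and nothing moves.
- workorder.job_done(): hands the job in; it is judged then, once.
Trained networks look in the newest picture that a camera, given by its name, has taken for a name from the list of things; names that differ only in an ending like _2 or _b are one class to them, and where a whole thing is asked for, a point or a joint stands for the part that bears it (a point fixed in the world has none). Each returns a list of dicts, best first, with "confidence" (0 to 1); they miss things now and then, are a little off and sometimes report something else, mostly with a low value. They report only what shows in the picture. A call takes as long as a camera call. They do not tell look-alikes from the thing itself.
- nets.recognise(camera, thing): "box" ([left, top, width, height] in pixels, round what is visible of it).
- nets.cut_out(camera, thing): "mask" (420x560 bool, what is visible of it) and "box" ([left, top, width, height] in pixels, round what is visible of it).
The state is a dict: "clock": time; "q": joint angles; "joint_velocities": joint speeds; "joint_efforts": joint torques, N m; "position": TCP position; "eef_rot": TCP orientation; "wrist_force": force on the tool from outside, world axes, zero at the start; "ft_torque": the same for the moment, N m; "grip_width": finger opening in m; "gripper_force": force on a finger pad.
Only numpy, scipy, OpenCV 4.12 (cv2) and the standard library are available. Lean on these libraries where they do the work, as an engineer would, in place of code of your own. Each camera call takes 0.05 s, during which the arm holds its last target. There are 200 camera calls.

## Working session

There is one attempt and no reset: what is moved stays moved. The work goes in short steps, each a Python script; the robot and the scene stay as the last script left them, time stands still between calls to the robot, and variables do not carry over. Pictures are saved under pics/ and viewed, at most 10 in all, crops included, and the job is handed in when it is done.

```bash
ls; mkdir -p pics
cat > h.py <<'E'
import numpy as np, cv2
from workcell import robot, jaws, planner, status, cams, workorder, nets
def save(n,im): cv2.imwrite('pics/'+n+'.png',cv2.cvtColor(im,cv2.COLOR_RGB2BGR))
def rot(a):
    a=np.array(a,float)
    if a.shape==(3,3): return a
    r,p,y=a
    c,s=np.cos,np.sin
    return np.array([[c(y),-s(y),0],[s(y),c(y),0],[0,0,1]])@np.array([[c(p),0,s(p)],[0,1,0],[-s(p),0,c(p)]])@np.array([[1,0,0],[0,c(r),-s(r)],[0,s(r),c(r)]])
def px2w(cam,uv,z):
    P=cams.camera_params(cam);K=np.array(P['camera_matrix']);R=rot(P['attitude']);e=np.array(P['eye'])
    uv=np.atleast_2d(uv).astype(float)
    d=(R@np.linalg.inv(K)@np.c_[uv,np.ones(len(uv))].T).T
    return e+d*((z-e[2])/d[:,2])[:,None]
def w2px(cam,X):
    P=cams.camera_params(cam);K=np.array(P['camera_matrix']);R=rot(P['attitude']);e=np.array(P['eye'])
    p=(K@R.T@(np.atleast_2d(X)-e).T).T
    return p[:,:2]/p[:,2:]
E
python3 - <<'E'
from h import *
print(status.state())
ims={}
for c in ('top','scene'):
    print(c,cams.camera_params(c)); ims[c]=cams.snapshot(c)
    save(c+'0',ims[c])
    for t in ('rack','lead_ball_center','spot','cue_ball','chalk','brush'):
        for d in nets.recognise(c,t): print(c,t,round(d['confidence'],2),np.round(d['box']))
save('both',cv2.resize(ims['top'],(800,600),interpolation=cv2.INTER_CUBIC))
E
```

```text
pics
{'clock': 0.0, 'q': array([ 1.63807960e+00,  3.59380712e-01,  1.10670177e-02, -3.48537254e-04,
       -1.22408354e+00, -2.88102048e-01]), 'joint_velocities': array([ 0.00080862,  0.00108995, -0.00047637, -0.00184489,  0.00023197,
        0.00069878]), 'joint_efforts': array([ 6.95793242e-04, -5.83324277e+01,  2.93412977e+01,  6.93659529e+00,
       -6.02423665e-03,  1.04985477e-05]), 'position': array([0.14776105, 0.65812649, 0.21997152]), 'eef_rot': array([ 3.13996463e+00, -1.40770656e-04, -2.20937362e-01]), 'wrist_force': array([-0.75505003, -1.33221737, -0.01165797]), 'ft_torque': array([-0.00872493,  0.01876595, -0.02820928]), 'gripper_force': 0.0, 'grip_width': 0.08528268710671842}
top {'camera_matrix': array([[400.54653773,   0.        , 278.182943  ],
       [  0.        , 400.54653773, 213.46000279],
       [  0.        ,   0.        ,   1.        ]]), 'eye': array([ 0.41402951, -0.02577829,  1.14849123]), 'attitude': array([-3.00131083,  0.00582754, -1.59679395])}
top rack 0.76 [250. 188.  75.  68.]
top lead_ball_center 0.67 [275. 192.  20.  21.]
top spot 0.89 [262. 179.  47.  22.]
top spot 0.64 [278. 230.  20.  20.]
top spot 0.25 [298. 231.  20.  19.]
top cue_ball 0.54 [387. 235.  21.  23.]
top chalk 0.38 [155. 217.   8.  10.]
top brush 0.98 [392. 129.  24.  73.]
scene {'camera_matrix': array([[462.16528663,   0.        , 269.9709791 ],
       [  0.        , 462.16528663, 207.25862709],
       [  0.        ,   0.        ,   1.        ]]), 'eye': array([0.96040643, 0.7177389 , 0.59262432]), 'attitude': array([-2.14210962,  0.00830491,  2.63598569])}
scene rack 0.77 [225. 180. 100.  58.]
scene lead_ball_center 0.69 [237. 201.  26.  19.]
scene spot 0.91 [133. 213. 138.  88.]
scene spot 0.74 [263. 183.  22.  15.]
scene cue_ball 0.84 [226. 141.  23.  22.]
scene chalk 0.64 [361. 314.  16.  21.]
scene brush 0.9 [116. 153.  80.  33.]
scene brush 0.57 [262. 206.  23.  15.]
```

View pics/both.png

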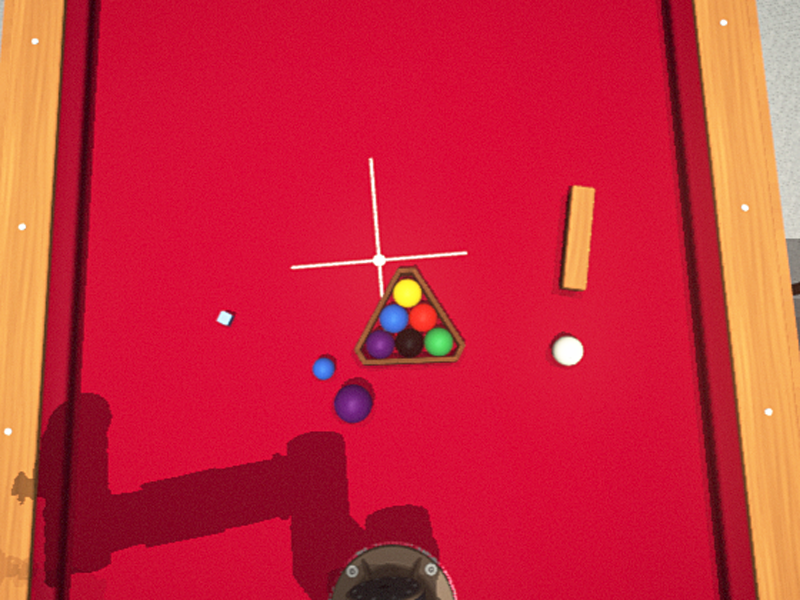

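View pics/scene0.png

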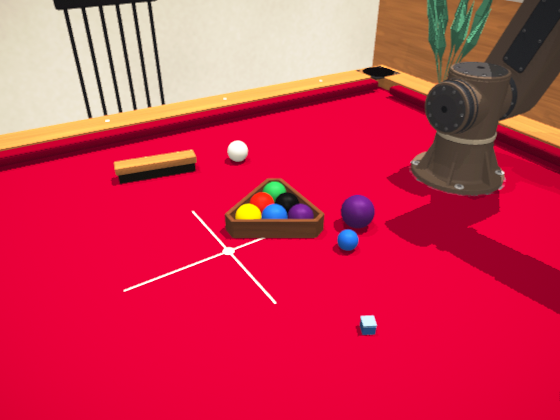

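The top view (800 px picture) shows:
- **Rack:** around (410,320), with the yellow lead ball at (407,292).
- **Spot:** (379,260).
- **Things to leave:** cue ball (568,351), chalk (225,318) and brush (578,238).
- **Look-alikes outside the rack:** a big purple ball (352,404) resembling the racked purple (378,344), and a small blue ball (323,368) resembling the racked blue (394,318). The smaller purple and the larger blue are the ones in the rack, so this is the right rack.

There is only one triangle. Next I'll fit the rack and spot poses in both views.

```bash
cat > meas.py <<'E'
from h import *
from scipy.optimize import least_squares, minimize
from scipy.spatial.transform import Rotation
def rotz(t): return np.array([[np.cos(t),-np.sin(t)],[np.sin(t),np.cos(t)]])
tt=[]
for k in (0,2*np.pi/3,-2*np.pi/3):
    for s in (-1,1):
        h=(145-115)*np.tan(np.pi/6)*1e-3
        tt.append(rotz(k)@[.115,s*h*1.0])
HEX=np.array(tt)
def hull(cam,p,h=.044):
    xy=HEX@rotz(p[2]).T+p[:2]
    P=np.r_[np.c_[xy,np.zeros(6)],np.c_[xy,np.full(6,h)]]
    return cv2.convexHull(w2px(cam,P).astype(np.float32))
def rackmask(im,cam,box):
    f=im.astype(int);R,G,B=f[...,0],f[...,1],f[...,2]
    cloth=(R>120)&(G<40)&(R>2.6*np.maximum(B,1))
    m=(~cloth).astype(np.uint8)
    m[(R>190)&(B>150)&(G>150)]=0   # pale lines
    x,y,w,h=[int(v) for v in box]
    mm=np.zeros_like(m);a=8;mm[y-a:y+h+a,x-a:x+w+a]=m[y-a:y+h+a,x-a:x+w+a]
    mm=cv2.morphologyEx(mm,cv2.MORPH_OPEN,np.ones((3,3),np.uint8))
    c=max(cv2.findContours(mm,cv2.RETR_EXTERNAL,cv2.CHAIN_APPROX_NONE)[0],key=cv2.contourArea)
    return c
def fit(cs,p0):
    # contour points (pixel centres) should lie 0.3px inside hull edge
    def res(p):
        o=[]
        for cam,c in cs.items():
            H=hull(cam,p)
            o+=[cv2.pointPolygonTest(H,(float(u),float(v)),True)-.4 for u,v in c]
        return np.array(o)
    s=least_squares(res,p0,loss='soft_l1',f_scale=.7,x_scale=[.01,.01,.1],diff_step=1e-3)
    return s.x,np.sqrt(np.mean(np.clip(abs(res(s.x)),0,3)**2))
def rack(ims,p0=None,boxes=None):
    cs={}
    for cam,im in ims.items():
        if boxes is None or cam not in boxes:
            b=cv2.boundingRect(hull(cam,p0).astype(int)) 
        else: b=boxes[cam]
        c=rackmask(im,cam,b)
        c=cv2.convexHull(c)      # rack silhouette is convex; densify hull
        m=np.zeros(im.shape[:2],np.uint8);cv2.fillPoly(m,[c],1)
        cs[cam]=max(cv2.findContours(m,0,cv2.CHAIN_APPROX_NONE)[0],key=len)[:,0]
    out={cam:fit({cam:c},p0) for cam,c in cs.items()}
    if len(cs)>1: out['both']=fit(cs,p0)
    return out,cs
def spot(im,cam,box):
    f=im.astype(int);x,y,w,h=[int(v) for v in box];a=6
    whit=np.clip((f[...,1]-40)/160.,0,1)
    m=np.zeros_like(whit);m[y-a:y+h+a,x-a:x+w+a]=whit[y-a:y+h+a,x-a:x+w+a]
    return m
E
python3 - <<'E'
from meas import *
ims={c:cams.snapshot(c) for c in ('top','scene')}
pr=px2w('top',[286,223],.044)[0]
p0=[pr[0],pr[1],0.]
o,cs=rack(ims,p0,{'top':[250,188,75,68],'scene':[225,180,100,58]})
for k,v in o.items(): print(k,np.round(v[0],4),round(v[1],3))
# lines: collect pale pixels, map to z=0, robust fit of cross
for cam,roi in (('top',(195,105,335,212)),('scene',(115,205,285,308))):
    f=ims[cam].astype(int); m=(f[...,1]>90)&(f[...,2]>90)&(f[...,0]>190)
    k=np.zeros_like(m);k[roi[1]:roi[3],roi[0]:roi[2]]=1;m&=k
    if cam=='top':
        H=np.zeros(m.shape,np.uint8);cv2.fillPoly(H,[cv2.convexHull(cs['top'])],1);m&=~cv2.dilate(H,np.ones((5,5))).astype(bool)
    else:
        H=np.zeros(m.shape,np.uint8);cv2.fillPoly(H,[cv2.convexHull(cs['scene'])],1);m&=~cv2.dilate(H,np.ones((5,5))).astype(bool)
    v,u=np.nonzero(m); W=px2w(cam,np.c_[u,v],0)[:,:2]
    c0=px2w('top',[265.3,182],0)[0]
    def res(p):
        d=(W-p[:2])@rotz(p[2]); return np.minimum(abs(d[:,0]),abs(d[:,1]))
    s=least_squares(res,[c0[0],c0[1],.05],loss='soft_l1',f_scale=.003,x_scale=[.01,.01,.1])
    d=(W-s.x[:2])@rotz(s.x[2])
    print(cam,'spot',np.round(s.x,4),'n',len(u),'extent',d.min(0),d.max(0),'rms',np.sqrt(np.mean(res(s.x)**2)))
# overlay
vis=ims['top'].copy();cv2.polylines(vis,[np.round(hull('top',o['both'][0])).astype(int)],True,(0,255,0),1)
vs=ims['scene'].copy();cv2.polylines(vs,[np.round(hull('scene',o['both'][0])).astype(int)],True,(0,255,0),1)
save('ov',np.hstack([cv2.resize(vis[165:275,225:345],(400,366)),cv2.resize(vs[165:275,215:335],(400,366))]))
# ball heights check via triangulated lead ball (yellow)
cen={}
for cam in ims:
    f=ims[cam].astype(int);m=(f[...,0]>170)&(f[...,1]>140)&(f[...,2]<90)
    x,y,w,h=cv2.boundingRect(cs[cam]);k=np.zeros_like(m);k[y:y+h,x:x+w]=1;m&=k
    v,u=np.nonzero(m);cen[cam]=(u.mean(),v.mean())
a0,a1=px2w('top',cen['top'],0)[0],px2w('top',cen['top'],.1)[0]
b0,b1=px2w('scene',cen['scene'],0)[0],px2w('scene',cen['scene'],.1)[0]
s=np.linalg.lstsq(np.c_[a1-a0,-(b1-b0)],b0-a0,rcond=None)[0]
print('lead',a0+s[0]*(a1-a0),b0+s[1]*(b1-b0))
for u in ([352/1.4286,404/1.4286],[323/1.4286,368/1.4286],[568/1.4286,351/1.4286]): print(px2w('top',u,.03)[0])
E
```

```text
top [ 0.5311 -0.0429  0.0153] 0.632
scene [ 0.5337 -0.0444  0.0144] 0.476
both [ 0.5325 -0.0437  0.0006] 0.681
top spot [0.6714 0.013  0.058 ] n 645 extent [-0.05458327 -0.17979021] [0.22088979 0.18190064] rms 0.002778975506291568
scene spot [0.6742 0.0111 0.0579] n 824 extent [-0.06746465 -0.18319033] [0.22083423 0.18113972] rms 0.002567477760613497
lead [ 0.59468711 -0.04252355  0.03885822] [ 0.5983942  -0.04474576  0.0394953 ]
[0.38165242 0.06916298 0.03      ]
[0.4521437  0.12455602 0.03      ]
[ 0.47258498 -0.35329124  0.03      ]
```

View pics/ov.png

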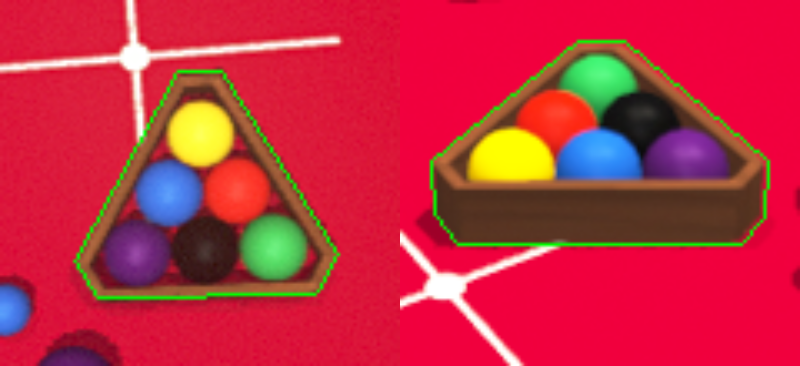

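The outlines fit, and the rack-to-spot offset agrees between the two cameras to within 0.5 mm. First push is on the back bar with two open fingers, then look again.

```bash
cat >> meas.py <<'E'
SPOT={'top':np.array([.6714,.0130,.058]),'scene':np.array([.6742,.0111,.058])}
PSI=.058
def rel(p0s=None):
    """rack pose in spot frame per camera (goal -0.066,0,0)"""
    out={}
    for cam in SPOT:
        im=cams.snapshot(cam); S=SPOT[cam]
        o,_=rack({cam:im},p0s)
        p,e=o[cam]; r=rotz(S[2]).T@(p[:2]-S[:2]); out[cam]=np.r_[r,p[2]-S[2],e]
        f=im.astype(int);m=(f[...,0]>170)&(f[...,1]>140)&(f[...,2]<90)
        x,y,w,h=cv2.boundingRect(hull(cam,p).astype(int));k=np.zeros_like(m);k[y:y+h,x:x+w]=1;m&=k
        v,u=np.nonzero(m)
        if len(u): out[cam+'_lead']=rotz(S[2]).T@(px2w(cam,[u.mean(),v.mean()],.036)[0][:2]-S[:2])
    return out
SW=np.array([.6728,.0121])   # mean spot in world
def W(p): return rotz(PSI)@np.array(p)+SW      # spot frame -> world
def tip(p,z): x=W(p); return [x[0],x[1],z]
def pick_yaw(pos,yaw):
    best=None
    for y in (yaw,yaw+np.pi,yaw-np.pi):
        y=(y+np.pi)%(2*np.pi)-np.pi
        q=planner.solve_ik(pos,[np.pi,0,y])
        if q is not None and (best is None or abs(q[5])<abs(best[1][5])): best=(y,q)
    return best
E
python3 - <<'E'
from meas import *
r0=np.array([-.137,.0475])   # approx; recompute
d=np.array([.5325,-.0437])-SW; r0=rotz(PSI).T@d; print('r0',r0)
st=r0+[-.1135,0]
y,q=pick_yaw(tip(st,.15),PSI); print(y,q)
robot.movep(tip(st,.15),[np.pi,0,y])
robot.movel(tip(st,.027),[np.pi,0,y],vel=.12)
print(status.state()['position'],status.state()['wrist_force'])
c=robot.movel(tip(st+[.05,0],.027),vel=.04,stop_force=2.5)
s=status.state();print(c,s['position'],s['wrist_force'],rotz(PSI).T@(s['position'][:2]-SW)-r0,s['clock'])
save('c1',cams.snapshot('scene'))
E
```

```text
r0 [-0.14329867 -0.04757333]
0.05799999999999983 [ 3.52203850e-01 -5.14650943e-03 -6.18072429e-01  4.44089210e-16
 -9.57870407e-01  1.27659248e+00]
[ 0.41962851 -0.05012117  0.02744621] [0.80395577 0.02906698 0.0614436 ]
False [ 0.46887359 -0.04741956  0.02703233] [-0.65918804 -0.29767574 -0.05209888] [-6.37350336e-02 -2.50449449e-05] 6.0667
```

View pics/c1.png

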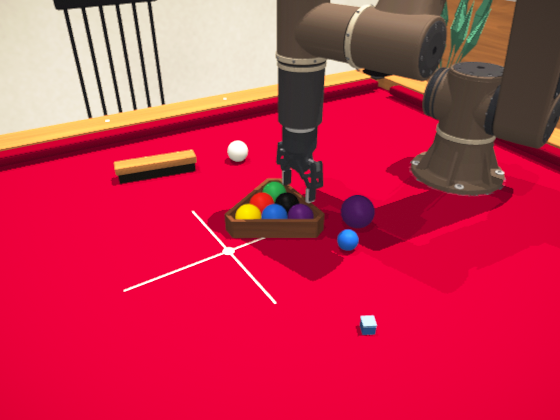

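Run:
```python
from meas import *
im=cams.snapshot('scene');t=cams.snapshot('top')
o,_=rack({'scene':im},[.5325,-.0437,.01]);print(o)
save('c2',np.hstack([cv2.resize(im[130:260,210:340],(400,400),interpolation=2),cv2.resize(t[160:290,220:350],(400,400),interpolation=2)]))
```

```text
{'scene': (array([ 0.52637598, -0.04340618,  0.00279539]), np.float64(2.260493299735603))}
```

View pics/c2.png

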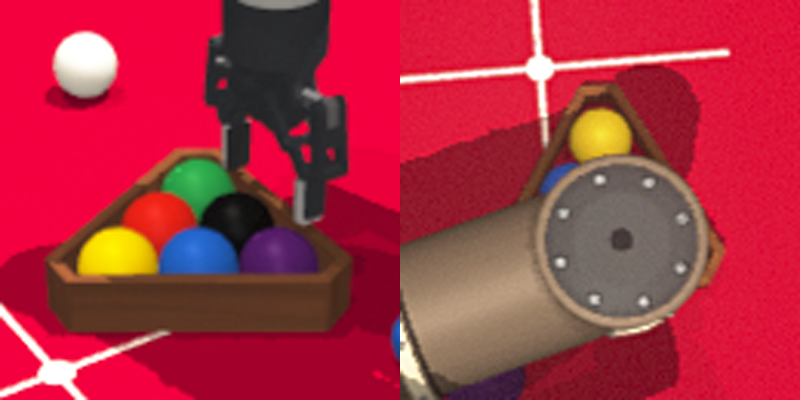

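Run:
```python
from meas import *
p=status.state()['position'];print(p,status.state()['wrist_force'])
f=lambda u:np.round((u-[210,130])*400/130)
for z in (.01,.023,.035,.045,.055):
    for s in (1,-1):
        P=p.copy();P[:2]+=rotz(PSI)@[0,s*.05];P[2]=z
        print(z,s,f(w2px('scene',P)[0]))
im=cv2.imread('pics/scene0.png')
a=cv2.imread('pics/c1.png')
print(w2px('scene',[W([-.1433-.0725,-.0476]).tolist()+[.044]]))
# rack moved?  template shift of lower-left face region
t=im[200:240,222:300];r=cv2.matchTemplate(a[190:250,205:315],t,cv2.TM_CCOEFF_NORMED);print(cv2.minMaxLoc(r),'expect (17,10)')
```

```text
[ 0.46897549 -0.04741297  0.02705186] [ 0.61032853  0.1898628  -0.56763203]
0.01 1 [309. 267.]
0.01 -1 [232. 207.]
0.023 1 [309. 252.]
0.023 -1 [233. 193.]
0.035 1 [310. 239.]
0.035 -1 [233. 180.]
0.045 1 [310. 227.]
0.045 -1 [233. 169.]
0.055 1 [311. 215.]
0.055 -1 [233. 157.]
[[300.99460657 193.25377505]]
(0.02369293011724949, 0.9661499857902527, (32, 20), (17, 10)) expect (17,10)
```

Run:
```python
from meas import *
p=status.state()['position']
robot.movel([p[0]-.04,p[1],p[2]],vel=.1)
robot.movel([p[0]-.04,p[1],.127],vel=.15)
p=status.state()['position']
im=cams.snapshot('scene').copy()
o,_=rack({'scene':im},[.5325,-.0437,.01]);print(o)
for s in (1,-1):
  for dz in (0,-.004,-.017):
    P=p.copy();P[:2]+=rotz(PSI)@[0,s*.05];P[2]+=dz
    u=np.round(w2px('scene',P)[0]).astype(int);im[u[1],u[0]]=(255,255,0); print(s,dz,u)
    if s==1 and dz==0:c=u
save('c3',cv2.resize(im[c[1]-60:c[1]+30,c[0]-70:c[0]+50],(800,600),interpolation=0))
```

```text
{'scene': (array([ 0.53403051, -0.04273165,  0.01310379]), np.float64(0.6072489428621832))}
1 0 [328 167]
1 -0.004 [328 169]
1 -0.017 [328 174]
-1 0 [301 150]
-1 -0.004 [301 152]
-1 -0.017 [301 157]
```

View pics/c3.png

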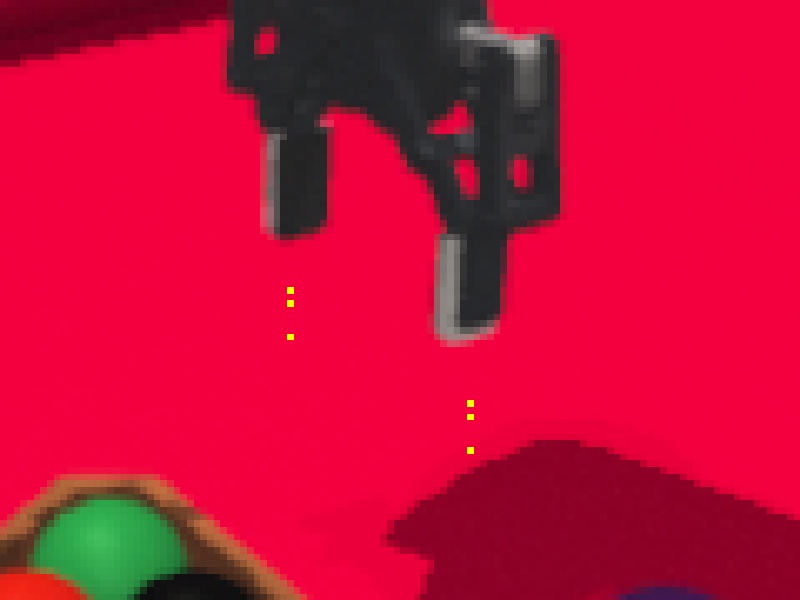

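The fingertips sit about 24 mm behind the reported TCP when open, so they passed just over the bar. The rack has not moved. I'll find the cloth with a gentle touch to get the real tip height.

Run:
```python
from meas import *
p=status.state()['position']
robot.movel([p[0]-.012,p[1],.03],vel=.12)
robot.wait(.3)
c=robot.movel([p[0]-.012,p[1],-.035],vel=.02,stop_force=4)
s=status.state();print(c,s['position'],s['wrist_force'],s['grip_width'],s['clock'])
z=s['position'][2]
robot.movel([p[0]-.012,p[1],z+.014],vel=.05)
s=status.state();print(s['position'],s['wrist_force'])
im=cams.snapshot('scene')
o,_=rack({'scene':im},[.5325,-.0437,.01]);print(o)
```

```text
True [ 0.41632056 -0.04758153 -0.02355227] [-1.56510731  0.12756212  8.47237318] 0.08552887142605796 11.2417
[ 0.41665053 -0.04742922 -0.00915846] [ 0.23828181  0.22075237 -0.18948547]
{'scene': (array([ 0.5213642 , -0.04401599,  0.02940979]), np.float64(2.493416768702111))}
```

Run:
```python
from meas import *
p=status.state()['position']; q=rotz(PSI).T@(p[:2]-SW); print(q)
r0=np.array([-.1433,-.0476])
y=r0[1]
c=robot.movel(tip([r0[0]-.068,y],p[2]),vel=.04,stop_force=2.0)
s=status.state();q=rotz(PSI).T@(s['position'][:2]-SW);print(c,q-r0,s['wrist_force'])
f=0
for k in range(4):
    robot.movel(tip([r0[0]-.0835+.0225*(k+1),y],p[2]),vel=.05); f=status.state(); print(rotz(PSI).T@(f['position'][:2]-SW),f['wrist_force'])
q=rotz(PSI).T@(f['position'][:2]-SW)
robot.movel(tip(q-[.03,0],p[2]),vel=.08)
robot.movel(tip(q-[.03,0],.15),vel=.2)
robot.movel(tip(q-[.12,0],.15),vel=.2)
print('tcp end',q,status.state()['clock'])
g=W([-.16,-.0476])
im=cams.snapshot('top');save('t4',im)
pr=W([q[0]+.083,q[1]]);
for k,v in rel([pr[0],pr[1],PSI]).items(): print(k,np.round(v,4))
```

```text
[-0.25935674 -0.04463219]
True [-0.08438348  0.00091844] [0.16054473 0.00711135 0.36262461]
[-0.20385388 -0.04748324] [-0.50713973 -0.15574673 -0.3701069 ]
[-0.18136682 -0.04749147] [1.34034625 0.00393206 0.46861846]
[-0.15890048 -0.04749343] [ 0.38824667 -0.04694453  0.23169678]
[-0.13644493 -0.04753552] [-0.27908545 -0.47674395  0.85514411]
tcp end [-0.13644493 -0.04753552] 17.0333
top [-0.0563 -0.0435  0.0068  1.5342]
top_lead [ 0.014 -0.046]
scene [-0.0519 -0.0443 -0.0076  0.4348]
scene_lead [ 0.0137 -0.0507]
```

Run:
```python
from meas import *
r=np.array([-.0525,-.0443]); Z=-.009
n=np.array([np.cos(2*np.pi/3),np.sin(2*np.pi/3)])
st=r-n*.1135
y,q=pick_yaw(tip(st,.15),PSI+2*np.pi/3); print(y,q); o=[np.pi,0,y]
robot.movep(tip(st,.15),o); robot.movel(tip(st,.03),o,vel=.2); robot.movel(tip(st,Z),o,vel=.08)
robot.movel(tip(r-n*.088,Z),o,vel=.05)
for d in (.02,.0512): robot.movel(tip(r-n*(.0835-d),Z),o,vel=.05); f=status.state(); print(f['wrist_force'])
print('err',rotz(PSI).T@(f['position'][:2]-SW)-(r-n*(.0835-.0512)))
e=r+n*.0512
robot.movel(tip(e-n*.115,Z),vel=.08); robot.movel(tip(e-n*.115,.15),vel=.2)
# go back behind the rack, out of the cameras' way
b=[e[0]-.16,e[1]]; y,q=pick_yaw(tip(b,.15),PSI); robot.movep(tip(b,.15),[np.pi,0,y])
im=cams.snapshot('top');save('t5',cv2.resize(im[120:300,180:420],(800,600),interpolation=2))
pr=W(e); print('expect',e,status.state()['clock'])
for k,v in rel([pr[0],pr[1],PSI]).items(): print(k,np.round(v,4))
```

```text
-0.9891975511965985 [ 9.10792177e-02  4.41162691e-01 -2.67631067e-02  4.44089210e-16
 -1.10287053e+00  4.90519558e-01]
[-0.35665451 -0.14623357  0.00924787]
[ 0.34856486  0.49680108 -0.13112638]
err [-3.29058626e-05  2.29099512e-04]
expect [-7.81000000e-02  4.05006738e-05] 24.2
top [-0.094   0.0075  0.0277  2.3392]
top_lead [-0.0161  0.003 ]
scene [-0.0791  0.003  -0.0076  0.4259]
scene_lead [-0.0173 -0.0006]
```

View pics/t5.png

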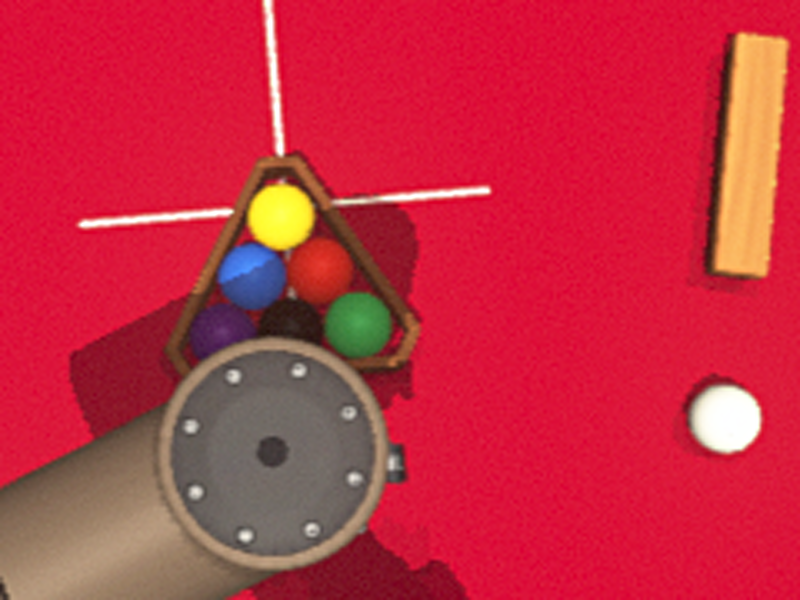

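Run:
```python
from meas import *
Z=-.009; y0=.002
y,q=pick_yaw(tip([-.19,y0],.15),PSI); o=[np.pi,0,y]
robot.movel(tip([-.19,y0],.15),o,vel=.15); robot.movel(tip([-.19,y0],.03),o,vel=.2); robot.movel(tip([-.19,y0],Z),o,vel=.08)
robot.movel(tip([-.168,y0],Z),o,vel=.05)
robot.movel(tip([-.0645-.0835,y0],Z),o,vel=.03); print(status.state()['wrist_force'])
robot.movel(tip([-.185,y0],Z),o,vel=.06); robot.movel(tip([-.185,y0],.2),o,vel=.2)
robot.move_j([1.638,.359,.012,0,-1.224,-.288])
im=cams.snapshot('top')
s=cams.snapshot('scene')
save('f6',np.hstack([cv2.resize(im[150:270,210:330],(400,400),interpolation=2),cv2.resize(s[170:290,190:310],(400,400),interpolation=2)]))
pr=W([-.0645,y0]); print(status.state()['clock'])
for k,v in rel([pr[0],pr[1],PSI]).items(): print(k,np.round(v,4))
```

```text
[ 0.02072891 -0.43090709  0.67671347]
32.2333
top [-6.360e-02  1.800e-03  3.000e-04  6.592e-01]
top_lead [0.0025 0.0011]
scene [-6.340e-02  2.700e-03  3.000e-04  4.366e-01]
scene_lead [ 0.0011 -0.0028]
```

View pics/f6.png

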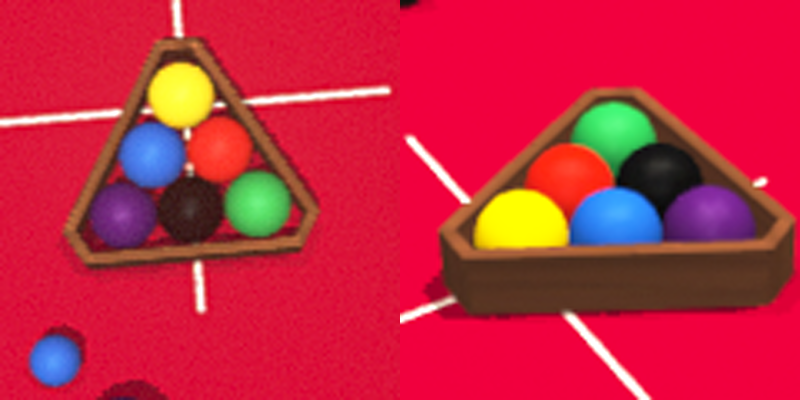

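The rack is at (-63.5, +2) mm in the spot frame with a yaw error near 0. The lead ball is about 3 mm from the spot centre in both views, all six balls are inside, and the arm is clear. Handing in.

```bash
python3 -c "
from h import *
print(workorder.job_done(), status.state()['clock'])"
```

```text
the job is handed in; nothing more can be done
the job is handed in; nothing more can be done
```

The job is handed in at about 32 s of the 64 s allowed: before hand-in the cameras put the lead ball about 3 mm from the spot and the triangle along the long line to under 0.01 rad, with all six balls inside and the hand clear; no verdict was returned.

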